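# Contact temperature check on a slide incubator

### The job

Check the temperature of the slide incubator: first slide its shutter fully open by the fin, then lift the square-handled contact probe out of its stand and set its sprung tip inside the ring marked on the sloping plate, with the probe square to the plate and pressed gently so that the tip is pushed about half way in. Finish while still holding the probe there in the gripper; leave the brush in the stand and do not push the loose caps and the bottle about.

Things in the scene. Friction and masses are not known exactly. Their poses are not given: they have to be found in the camera images.
- incubator: Slide incubator, fixed to the bench, left or right of the robot: white wedge housing 200 mm deep (its x) by 210 mm wide (its y), aluminium top plate sloping 20 degrees, low edge (68 mm above the bench) at its -x side, high edge (144 mm) at +x. Origin: centre of its underside; z up.
- plate: Sloping aluminium plate on the incubator (fixed). Origin: on its surface at the centre of the marked ring. z: normal to the plate, outward (20 degrees off vertical, towards the housing's -x side); y: level along the plate, the way the shutter opens; x: up the slope. It reaches from y = -57 to +153 mm and x = -101 to +111 mm in this frame.
- spot (a point): The marked spot: centre of a dark ring engraved flush on the plate, 20 mm inside and 24 mm outside diameter with four short outward ticks; same point and axes as plate, 105 mm above the bench. Hidden under the shutter until that is slid open.
- shutter (a joint): Sliding shutter over the plate: a flat grey panel 116 mm (plate x) by 84 mm (plate y), its underside 8 mm and its upper face 12 mm above the plate. Value in m: 0 closed (panel centred over the spot), 0.09 fully open at its stop; it moves along the plate's +y. It starts at 0 to 0.02, slides against about 2 N of friction and stays where it is left.
- fin_top (a point): Centre of the top edge of the upright black fin in the middle of the shutter. The fin is 10 mm thick (plate y), 30 mm long (plate x) and stands 34 mm above the shutter's upper face, along the plate's normal; its top is 46 mm above the plate. Moves with the shutter; axes as the plate's.
- stand: Tool stand, fixed to the bench: white block 70 mm (its x) by 170 mm (its y), 100 mm high, with two vertical through holes 21 mm in diameter at y = -45 and +45 mm. Origin: centre of its underside. The probe hangs in one hole and the brush in the other, either way round.
- probe: Contact probe, about 0.13 kg, hanging upright in the stand by its collar. Origin: on its axis at the collar's underside (the stand's top face); z up the axis. Collar 34 mm diameter, 0 to 6 mm above the origin; black handle 22 mm square (sides along its x, y), 6 to 72 mm, with a 3 mm stub on top; shaft 14 mm diameter to 66 mm below; end of the sprung tip 85 mm below. Raise 90 mm to clear the stand.
- probe_tip (a point): Centre of the end face of the probe's sprung copper tip (disc 10 mm diameter), on the probe's axis, 85 mm below its origin when out; z along the probe's axis towards the handle.
- tip (a joint): How far the probe's sprung tip is pushed in, in m: 0 fully out, 0.012 at its stop. The spring gives about 1 N at the start of travel, about 3.2 N half way and about 5.2 N at the stop.
- brush: Cleaning brush, bystander: round wooden handle 14 mm diameter on a grey collar 28 mm diameter, hanging in the stand's other hole; origin on its axis at the collar's underside, handle end 60 mm above it.
- bottle: Bystander: reagent bottle, 50 mm diameter, 110 mm high, in the middle of the bench beyond the caps; origin centre of its underside.
- cap0: Bystander: loose yellow tube cap, 18 mm diameter, 20 mm high, in the middle of the bench; origin centre of its underside.
- cap1: Bystander: another such cap.
- cap2: Bystander: another such cap.
Things that resemble listed ones, but are neither listed nor needed, are in the scene too. There is more than one size of the probe; the job needs the largest.

How it is judged:
By the outcome, as a careful person would: the job done as asked, in the order asked, and still so for the second after the job is handed in, while the arm keeps its last pose, push and grip.
It also fails if it takes over 51 s, if anything falls off the work surface, if the arm or the gripper's body presses on something with over 40 N, if the wrist force passes 120 N, or if a joint passes its speed limit or range.

### The arm

A 6-joint arm with a two-finger parallel gripper is mounted at the origin on the work surface. World frame = base frame: x ahead of the robot, y to its left, z up, the work surface at z = 0. Lengths are in m, angles in rad, forces in N, time in s.
With the tool pointing down it reaches from about 0.375 to 0.9 m from the base axis. Payload 3.1 kg.
Tool frame: the origin (TCP) lies between the finger pads; the fingertips stand 17 mm ahead of it and the grasp point (between the pads) lies 2 mm behind it; z points along the fingers, y is the line along which they close (so a half turn about z gives the same grasp; the last joint's range is limited). The gripper opens to 85 mm and grips with 20 to 120 N. Pads are 22 mm wide; open, the fingers measure 114 mm over their backs; the gripper's body (76 mm by 85 mm) begins 54 mm behind the grasp point. The pads swing forward as they close: fully open they stand 13 mm farther back than shut.
Start: joints at [0.977, 0.527, 1.433, -0, 1.181, -0.178], TCP at [0.252, 0.572, 0.248] pointing down, gripper open.
Joint ranges: [-3.08, 3.08], [-0.75, 2.2], [0.22, 2.44], [-1.43, 4.57], [0, 2.65], [-2.85, 2.85]. Speed limits (rad/s): [2.79, 2.79, 3.14, 3.14, 3.14, 3.14].

### API

Orientations are given as a unit quaternion [x, y, z, w].
In Python, from station import sense, vision, order gives the robot as it stands.
- The arm moves only by the shell command python3 -m crank 'ROWS' [OPENING] [FORCE]. ROWS is JSON, a list of rows, each an object with "dp": the shift along the world's x, y, z in units of 30 mm (1.0 is 30 mm), a list of three; "angular": the turn, a rotation vector about the world's x, y, z in degrees, a list of three. In form: [{"dp": [dx, dy, dz], "angular": [ax, ay, az]}, ...]. A call has 1 to 20 rows; each row shifts and turns the commanded pose from where the row before left it; what a row does not reach is not made up. A row lasts 1/10 s, in which the tool goes at most 50 mm and 8.59 degrees, less where a joint would pass 70% of its speed; a pose out of reach is approached as far as the arm can. A call is refused whole if a number of a shift passes 1 or a number of a turn 8.59, either way. A call with a gripper value outside its range is refused whole. OPENING is the closure, from 0 (fully open) to 1 (shut), set as the call begins (- or left out, the last holds). The fingers move at their own pace and stop on an object; FORCE is the grip in N (left out, the last holds). Time passes only in rows, so rows that do not move let the fingers close. It gives the time, the measured TCP pose, the force, the opening and the grip force at its end, in the units of the state.
- sense(): the state, without advancing time (a new reading comes with each control period).
- vision.snapshot(name): name is "scene" or "top" or "wrist"; returns a dict with "image" (480x640x3 uint8, blue, green, red), "range_z" (480x640 float32, m along the optical axis (not along the pixel's ray), 0 where there is no reading), "mtx" (3x3 intrinsics, pixels), "pose" (4x4, takes a point from camera to world coordinates); the wrist camera has in their place "mount" (4x4, takes a point from camera to tool coordinates, whose origin is the TCP and whose axes are the flange's). Camera axes: x right, y down, z forward; pixel columns grow to the right and rows downward; lengths in m; the calibration is good to about 2 mm. A picture is of the moment at which its call begins: read the wrist's pose just before it.
- order.sign_off(): hands the job in; it is judged then, once.
The state is a dict: "t": time; "q": joint angles; "qd": joint speeds; "tau": joint torques, N m; "tcp_pos": TCP position; "tool_rot": TCP orientation; "force": force on the tool from outside, world axes, zero at the start; "ft_torque": the same for the moment, N m; "finger_gap": opening from 0.0 (shut) to 1.0 (fully open); "gripper_force": force on a finger pad.
Only numpy, scipy, OpenCV 4.12 (cv2) and the standard library are available. Lean on these libraries where they do the work, as an engineer would, in place of code of your own. Each camera call takes 0.05 s, during which the arm holds its last target. There are 200 camera calls.

## Working session

There is one attempt and no reset: what is moved stays moved. The work goes in short steps, Python scripts to look and compute and a shell command to move; the robot and the scene stay as the last step left them, time stands still between calls to the robot, and variables do not carry over. Pictures are saved under pics/ and viewed, at most 10 in all, crops included, and the job is handed in when it is done.

```bash
ls; mkdir -p pics; python3 - <<'E'
from station import sense, vision
import cv2, numpy as np, pickle
d={}
for n in("scene","top"):
    s=vision.snapshot(n); d[n]=s
    cv2.imwrite(f"pics/{n}0.png",s["image"]); print(n,s["mtx"].round(1).tolist(),s["pose"].round(3).tolist())
pickle.dump(d,open("d0.pkl","wb"))
s=sense();print(s)
E
```

```text
pics
scene [[550.0, 0.0, 326.1], [0.0, 550.0, 238.1], [0.0, 0.0, 1.0]] [[-0.177, 0.552, -0.815, 1.22], [0.984, 0.105, -0.142, 0.131], [0.007, -0.827, -0.562, 0.575], [0.0, 0.0, 0.0, 1.0]]
top [[594.2, 0.0, 323.1], [0.0, 594.2, 236.9], [0.0, 0.0, 1.0]] [[0.016, -0.985, 0.17, 0.388], [-1.0, -0.015, 0.005, 0.0], [-0.002, -0.17, -0.985, 1.099], [0.0, 0.0, 0.0, 1.0]]
{'t': 0.1, 'q': array([ 9.76497227e-01,  5.28372114e-01,  1.43374565e+00, -1.28810205e-05,
        1.18141625e+00, -1.78498008e-01]), 'qd': array([ 2.97484477e-04, -2.37591024e-03, -2.36845515e-03, -6.28416413e-04,
       -2.63535935e-05,  4.01227688e-04]), 'tau': array([ 7.34921559e-04, -4.43301201e+01, -1.78587037e+01, -1.62974839e-04,
        3.90067624e-03,  1.95751647e-05]), 'tcp_pos': array([0.25208547, 0.57125158, 0.24744119]), 'tool_rot': array([ 2.06403616e-01,  9.78466456e-01, -9.01359085e-04, -3.60288878e-04]), 'force': array([-0.4101158 , -0.91436658, -0.23270917]), 'ft_torque': array([ 0.04450014, -0.00083296, -0.04323599]), 'gripper_force': 0.0, 'finger_gap': 1.0008129890644721}
```

View pics/scene0.png

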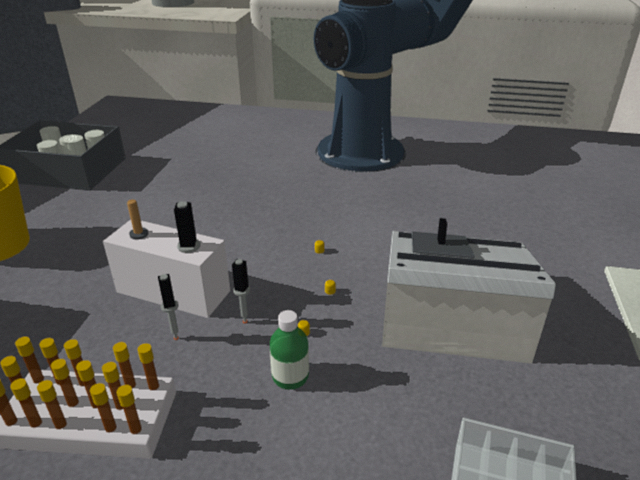

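View pics/top0.png

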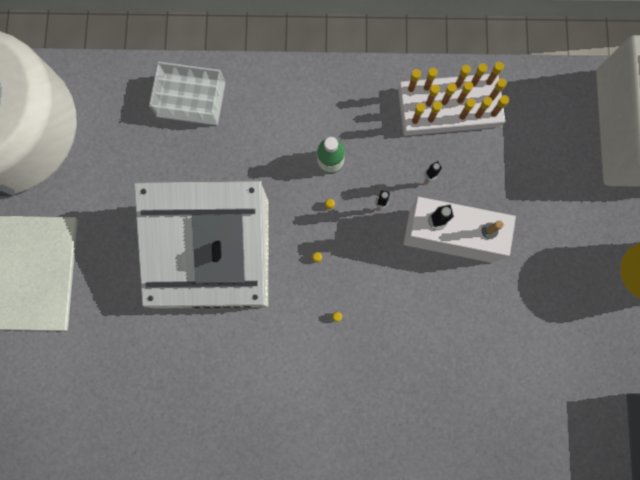

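The scene view shows the incubator on the robot's left (+y) with the fin at (443,230). The stand is on the right, holding the black square probe at (185,225) and the brush at (135,218); two smaller probes stand loose nearby. In the top view the fin is at (216,251), the probe handle at (442,215) and the stand's top spans (405–515, 200–260).

```bash
cat > h.py <<'E'
import numpy as np, cv2
def cloud(s,T=None):
    T=s["pose"] if T is None else T
    z=s["range_z"]; v,u=np.mgrid[:480,:640]; K=s["mtx"]
    p=np.stack([(u-K[0,2])/K[0,0]*z,(v-K[1,2])/K[1,1]*z,z],-1)
    P=p@T[:3,:3].T+T[:3,3]; P[z<=0]=np.nan
    return P
def rect(xy):
    c,wh,a=cv2.minAreaRect((xy*1000).astype(np.float32))
    return np.round(c,1),np.round(wh,1),round(a,2)
E
python3 - <<'E'
import pickle,numpy as np,cv2
from h import *
d=pickle.load(open("d0.pkl","rb"))
box=lambda P,x0,x1,y0,y1,z0,z1:(P[...,0]>x0)&(P[...,0]<x1)&(P[...,1]>y0)&(P[...,1]<y1)&(P[...,2]>z0)&(P[...,2]<z1)
for n in d:
    P=cloud(d[n]); im=d[n]["image"].astype(int)
    print(n,"table z",np.nanmedian(P[box(P,.3,.8,-.4,.4,-.02,.02)][:,2]))
    m=box(P,.35,.8,-.45,-.1,.094,.106); m=cv2.morphologyEx(m.astype(np.uint8),cv2.MORPH_OPEN,np.ones((3,3)))
    nn,l,st,_=cv2.connectedComponentsWithStats(m); k=1+np.argmax(st[1:,4]); Q=P[l==k]
    print(" stand",rect(Q[:,:2]),np.median(Q[:,2]),len(Q))
    for nm,z0,z1 in(("tools_mid",.112,.168),("tools_top",.168,.19),("brush",.112,.165)):
        m=box(P,.35,.8,-.45,-.1,z0,z1)
        nn,l,st,c=cv2.connectedComponentsWithStats(m.astype(np.uint8))
        for k in range(1,nn):
            if st[k,4]>15: Q=P[l==k]; print(" ",nm,st[k,4],c[k].round(),rect(Q[:,:2]),np.percentile(Q[:,2],[5,50,95]).round(4), np.median(im[l==k],0))
    # plate plane
    m=box(P,.35,.8,.05,.4,.05,.2); Q=P[m]
    nh=np.array([-np.sin(np.radians(20)),0,np.cos(np.radians(20))]); h=Q@nh
    b=np.histogram(h,np.arange(.1,.4,.002)); i=np.argsort(b[0])[-6:]; print(" h",[(b[1][j].round(3),b[0][j]) for j in sorted(i)])
    h0=b[1][np.argmax(b[0])]+.001
    S=Q[abs(h-h0)<.01]
    for _ in range(4):
        c=np.median(S,0); 
        A=np.c_[S[:,:2],np.ones(len(S))]; a=np.linalg.lstsq(A,S[:,2],rcond=None)[0]
        nv=np.array([-a[0],-a[1],1]); nv/=np.linalg.norm(nv)
        r=(Q-[0,0,a[2]])@nv; S=Q[abs(r)<.003]
    print(" plane",a,nv,"tilt",np.degrees(np.arccos(nv[2])),"yaw",np.degrees(np.arctan2(-nv[1],-nv[0])))
    print(" plate rect",rect(S[:,:2]),len(S), S[:,2].min(),S[:,2].max())
    R=(P-[0,0,a[2]])@nv; M=box(P,.35,.8,.05,.4,.05,.25)
    for nm,a0,a1 in(("shutter",.009,.0155),("fin",.03,.05),("fintop",.043,.049)):
        mm=M&(R>a0)&(R<a1); 
        mm=cv2.morphologyEx(mm.astype(np.uint8),cv2.MORPH_OPEN,np.ones((3,3))) if nm=="shutter" else mm.astype(np.uint8)
        nn,l,st,c=cv2.connectedComponentsWithStats(mm)
        for k in range(1,nn):
            if st[k,4]>8: S2=P[l==k]; print("  ",nm,st[k,4],c[k].round(),rect(S2[:,:2]),S2.mean(0).round(4),np.median(R[l==k]).round(4))
E
```

```text
scene table z -0.0009583830367361212
 stand (array([ 582.9, -231.9]), array([172.6,  73.8]), 79.8) 0.0987420719481995 2771
  tools_mid 289 [135. 215.] (array([ 575.8, -274.6]), array([14.6, 14. ]), 78.42) [0.1149 0.1379 0.1585] [42. 69. 90.]
  tools_mid 592 [186. 227.] (array([ 595.3, -181.9]), array([18.7, 30.8]), 52.6) [0.1155 0.1413 0.1659] [10.  9.  9.]
  tools_mid 50 [164. 277.] (array([ 683.5, -183.2]), array([14. , 12.5]), 38.73) [0.1121 0.1135 0.1151] [93.5 96.5 91.5]
  tools_top 142 [182. 207.] (array([ 592.3, -187. ]), array([22.6, 21.8]), 13.27) [0.1687 0.171  0.1745] [30.5 27.5 28. ]
  brush 289 [135. 215.] (array([ 575.8, -274.6]), array([14.6, 14. ]), 78.42) [0.1149 0.1379 0.1585] [42. 69. 90.]
  brush 550 [186. 228.] (array([ 595.3, -181.9]), array([18.7, 30.8]), 52.6) [0.115  0.1392 0.1616] [10.  9.  9.]
  brush 50 [164. 277.] (array([ 683.5, -183.2]), array([14. , 12.5]), 38.73) [0.1121 0.1135 0.1151] [93.5 96.5 91.5]
 h [(np.float64(0.388), np.int64(0)), (np.float64(0.39), np.int64(0)), (np.float64(0.392), np.int64(0)), (np.float64(0.394), np.int64(0)), (np.float64(0.396), np.int64(0)), (np.float64(0.398), np.int64(0))]
 plane [0. 0. 0.] [-0. -0.  1.] tilt 0.0 yaw 0.0
  return _methods._mean(a, axis=axis, dtype=dtype,
  ret = um.true_divide(
Traceback (most recent call last):
ValueError: zero-size array to reduction operation minimum which has no identity
```

```bash
python3 - <<'E'
import pickle,numpy as np,cv2
from h import *
d=pickle.load(open("d0.pkl","rb"))
box=lambda P,x0,x1,y0,y1,z0,z1:(P[...,0]>x0)&(P[...,0]<x1)&(P[...,1]>y0)&(P[...,1]<y1)&(P[...,2]>z0)&(P[...,2]<z1)
for n in d:
    P=cloud(d[n]); im=d[n]["image"].astype(int); print(n)
    def comps(nm,m,mn,R=None,op=False):
        m=m.astype(np.uint8); m=cv2.morphologyEx(m,cv2.MORPH_OPEN,np.ones((3,3))) if op else m
        nn,l,st,c=cv2.connectedComponentsWithStats(m)
        for k in range(1,nn):
            if st[k,4]>mn: Q=P[l==k]; print(" ",nm,st[k,4],c[k].round(),rect(Q[:,:2]),Q.mean(0).round(4),Q[:,2].max().round(3))
    if n=="top":
        comps("stand",box(P,.35,.8,-.45,-.1,.094,.106),300,op=True)
        comps("tooltop",box(P,.35,.8,-.45,-.1,.155,.19),8)
        comps("handletop",box(P,.35,.8,-.45,-.1,.168,.174),8)
    comps("tall",box(P,.3,.75,-.2,.1,.01,.13),20)
    m=box(P,.35,.8,.05,.42,.05,.2); Q=P[m]
    h=Q@np.array([-np.sin(np.radians(20)),0,np.cos(np.radians(20))])
    b=np.histogram(h,np.arange(-.3,.3,.002)); h0=b[1][np.argmax(b[0])]+.001
    S=Q[abs(h-h0)<.008]
    for _ in range(5):
        a=np.linalg.lstsq(np.c_[S[:,:2],np.ones(len(S))],S[:,2],rcond=None)[0]
        nv=np.array([-a[0],-a[1],1]); nv/=np.linalg.norm(nv)
        r=(Q-[0,0,a[2]])@nv; S=Q[abs(r)<.003]
    print(" plane",a,nv,"tilt",np.degrees(np.arccos(nv[2])),"yaw",np.degrees(np.arctan2(-nv[1],-nv[0])))
    print(" plate rect",rect(S[:,:2]),len(S), S[:,2].min(),S[:,2].max())
    R=(P-[0,0,a[2]])@nv; M=box(P,.35,.8,.05,.42,.05,.25)
    for nm,a0,a1,op in(("shutter",.009,.0155,1),("fin",.03,.05,0),("fintop",.043,.049,0)): comps(nm,M&(R>a0)&(R<a1),8,R,op)
E
```

```text
scene
  tall 3496 [201. 271.] (array([ 594. , -172.1]), array([52.3, 74.6]), 79.48) [ 0.6087 -0.1657  0.0702] 0.13
  tall 72 [320. 245.] (array([430.2, -18. ]), array([15.5, 17.5]), 58.12) [ 0.4323 -0.0182  0.0163] 0.021
  tall 675 [241. 284.] (array([633.2, -94.9]), array([21.7, 23.6]), 28.86) [ 0.6359 -0.0939  0.0763] 0.115
  tall 659 [169. 301.] (array([ 685.5, -182.9]), array([21.5, 23.6]), 35.02) [ 0.688  -0.1816  0.0745] 0.116
  tall 93 [330. 285.] (array([538.2,  19. ]), array([16.2, 16.2]), 27.88) [0.5402 0.0197 0.0164] 0.021
  tall 2386 [290. 350.] (array([692.3,   3.8]), array([ 49.3, 117.1]), 79.08) [7.334e-01 3.000e-04 6.050e-02] 0.111
 plane [ 0.35920587  0.01092406 -0.0906317 ] [-0.33803989 -0.01028036  0.94107563] tilt 19.767013573067487 yaw 1.7419246464066398
 plate rect (array([542.1, 215.5]), array([205.2, 209.5]), 1.47) 3903 0.06794550658924692 0.14366385192590864
  shutter 1152 [441. 245.] (array([534.9, 182.7]), array([112.1,  83.7]), 1.49) [0.545  0.183  0.1196] 0.137
  fin 114 [443. 226.] (array([525.8, 182.4]), array([33.2,  9.9]), 2.47) [0.5334 0.182  0.1449]
[... 1162 characters left out ...]
7]), 1.04) [0.5377 0.0156 0.0191] 0.025
  tall 74 [337. 316.] (array([429.1, -23.2]), array([16.3, 15.9]), 89.38) [ 0.4296 -0.0225  0.0194] 0.025
 plane [ 0.3645111   0.00900749 -0.09309691] [-0.34245655 -0.0084625   0.93949555] tilt 20.03298692925509 yaw 1.4155574991956907
 plate rect (array([543.9, 212.3]), array([200.4, 210.5]), 1.51) 9780 0.06762389271657887 0.14599789304412536
  shutter 2833 [219. 247.] (array([535.3, 179.5]), array([109.8,  84.9]), 1.62) [0.5371 0.1787 0.1171] 0.139
  fin 147 [216. 251.] (array([526.3, 179.3]), array([32.3, 10.6]), 1.72) [0.5256 0.1783 0.1463] 0.156
  fintop 101 [215. 252.] (array([524.4, 179.3]), array([28.6, 10. ]), 1.69) [0.5238 0.1791 0.1482] 0.156
```

```bash
python3 -m crank '[{"dp":[0.567,-0.869,0],"angular":[0,0,5.06]},{"dp":[0.567,-0.869,0],"angular":[0,0,5.06]},{"dp":[0.567,-0.869,0],"angular":[0,0,5.06]},{"dp":[0.567,-0.869,0],"angular":[0,0,5.06]},{"dp":[0.567,-0.869,0],"angular":[0,0,5.06]},{"dp":[0.567,-0.869,0],"angular":[0,0,0]},{"dp":[0.567,-0.869,0],"angular":[0.14,-5,0]},{"dp":[0.567,-0.869,0],"angular":[0.14,-5,0]},{"dp":[0.567,-0.869,0],"angular":[0.14,-5,0]},{"dp":[0.567,-0.869,0],"angular":[0.14,-5,0]},{"dp":[0.567,-0.869,0],"angular":[0,0,0]},{"dp":[0.567,-0.869,0],"angular":[0,0,0]},{"dp":[0.567,-0.869,0],"angular":[0,0,0]},{"dp":[0.567,-0.869,0],"angular":[0,0,0]},{"dp":[0.567,-0.869,0],"angular":[0,0,0]},{"dp":[0,0,-0.5],"angular":[0,0,0]},{"dp":[0,0,-0.6],"angular":[0,0,0]},{"dp":[0,0,0],"angular":[0,0,0]},{"dp":[0,0,0],"angular":[0,0,0]}]' 0.5 40
cat >> h.py <<'E'
from scipy.spatial.transform import Rotation as Ro
def show(target=None):
    """pose, and error of tool axes against plate (yaw 1.55, tilt 20)"""
    from station import sense
    s=sense(); R=Ro.from_quat(s["tool_rot"]).as_matrix()
    print("t",round(s["t"],2),"tcp",s["tcp_pos"].round(4),"F",s["force"].round(2),"gap",round(s["finger_gap"],3),"gf",round(s["gripper_force"],1))
    print(" toolz",R[:,2].round(4),"tooly",R[:,1].round(4),"q",s["q"].round(2))
    return s,R
def wrist():
    from station import sense,vision
    s=sense(); T=np.eye(4); T[:3,:3]=Ro.from_quat(s["tool_rot"]).as_matrix(); T[:3,3]=s["tcp_pos"]
    w=vision.snapshot("wrist"); return w,T@w["mount"]
E
python3 - <<'E'
from h import *
show()
w,T=wrist(); cv2.imwrite("pics/w1.png",w["image"])
P=cloud(w,T); g=w["image"].max(2)
yw=np.radians(1.55);xh=np.array([np.cos(yw),np.sin(yw),0]);n=np.array([-.342*np.cos(yw),-.342*np.sin(yw),.9397])
R=(P-[.5396,.1658,.105])@n
print(np.nanpercentile(R,[2,20,50,80,98]))
m=((R>.036)&(R<.052)&(P[...,1]<.23)&(P[...,1]>.14)&(P[...,0]>.49)).astype(np.uint8)
nn,l,st,c=cv2.connectedComponentsWithStats(m)
for k in range(1,nn):
    if st[k,4]>30: Q=P[l==k]; print(st[k,4],c[k],rect(Q[:,:2]),Q.mean(0),np.median(R[l==k]))
E
```

```text
t: 2.0
tcp_pos: [0.5073, 0.1807, 0.215]
tool_rot: [-0.013, 0.985, 0.003, 0.173]
force: [0.3, 1.1, -0.1]
finger_gap: 0.497
gripper_force: 0.0
t 2.0 tcp [0.5073 0.1807 0.215 ] F [ 0.26  1.07 -0.12] gap 0.497 gf 0.0
 toolz [ 0.3409  0.0094 -0.9401] tooly [-2.600e-02  9.997e-01  6.000e-04] q [ 0.16  0.37  1.91 -0.09  0.51 -1.37]
[-0.22060968 -0.11794455 -0.0002269   0.01400572  0.18209102]
1112 [328.93165468 245.82823741] (array([522. , 182.2]), array([28.9,  9.8]), 2.52) [0.52003239 0.1821414  0.14694971] 0.04629153938448499
```

View pics/w1.png

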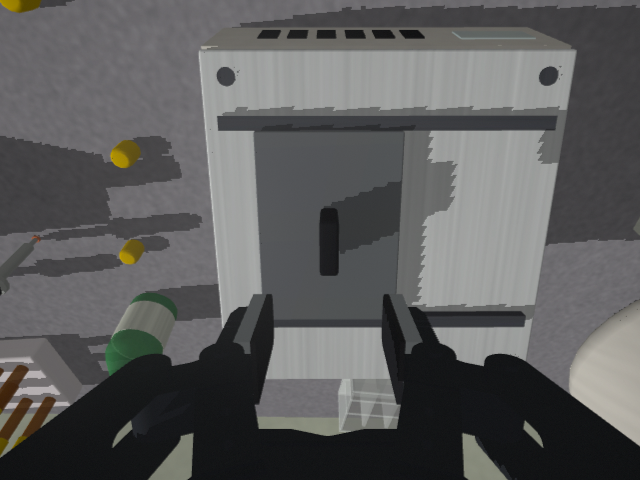

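The wrist view shows the fin at (329,242), between the half-open fingers, with the shutter panel under it. I'll descend and grip it.

```bash
python3 -m crank '[{"dp":[0.107,0,-0.425],"angular":[0,0,0]},{"dp":[0.107,0,-0.425],"angular":[0,0,0]},{"dp":[0.107,0,-0.425],"angular":[0,0,0]},{"dp":[0.107,0,-0.425],"angular":[0,0,0]},{"dp":[0.107,0,-0.425],"angular":[0,0,0]},{"dp":[0.107,0,-0.425],"angular":[0,0,0]},{"dp":[0,0,0],"angular":[0,0,0]},{"dp":[0,0,0],"angular":[0,0,0]}]' && python3 -m crank '[{"dp":[0,0,0],"angular":[0,0,0]},{"dp":[0,0,0],"angular":[0,0,0]},{"dp":[0,0,0],"angular":[0,0,0]},{"dp":[0,0,0],"angular":[0,0,0]},{"dp":[0,0,0],"angular":[0,0,0]},{"dp":[0,0,0],"angular":[0,0,0]},{"dp":[0,0,0],"angular":[0,0,0]},{"dp":[0,0,0],"angular":[0,0,0]}]' 1 40
```

```text
t: 2.85
tcp_pos: [0.5268, 0.1808, 0.1386]
tool_rot: [-0.013, 0.985, 0.003, 0.173]
force: [-0.8, 0.0, 0.7]
finger_gap: 0.503
gripper_force: 0.0
t: 3.65
tcp_pos: [0.527, 0.1808, 0.1395]
tool_rot: [-0.013, 0.985, 0.003, 0.174]
force: [-2.0, -0.0, 5.8]
finger_gap: 0.105
gripper_force: 42.5
```

```bash
python3 -m crank '[{"dp":[-0.012,0.44,0],"angular":[0,0,0]},{"dp":[-0.012,0.44,0],"angular":[0,0,0]},{"dp":[-0.012,0.44,0],"angular":[0,0,0]},{"dp":[-0.012,0.44,0],"angular":[0,0,0]},{"dp":[-0.012,0.44,0],"angular":[0,0,0]},{"dp":[0,0,0],"angular":[0,0,0]},{"dp":[0,0,0],"angular":[0,0,0]}]' && python3 -m crank '[{"dp":[-0.002,0.07,0],"angular":[0,0,0]},{"dp":[-0.002,0.07,0],"angular":[0,0,0]},{"dp":[-0.002,0.07,0],"angular":[0,0,0]},{"dp":[0,0,0],"angular":[0,0,0]}]'
```

```text
t: 4.35
tcp_pos: [0.5252, 0.2474, 0.1395]
tool_rot: [-0.013, 0.985, 0.003, 0.175]
force: [-2.3, 1.4, 6.7]
finger_gap: 0.107
gripper_force: 42.7
t: 4.75
tcp_pos: [0.5251, 0.2527, 0.1395]
tool_rot: [-0.013, 0.985, 0.003, 0.174]
force: [-2.8, -0.1, 6.5]
finger_gap: 0.111
gripper_force: 42.7
```

```bash
python3 -m crank '[{"dp":[-0.001,0.05,0],"angular":[0,0,0]},{"dp":[-0.001,0.05,0],"angular":[0,0,0]},{"dp":[0,0,0],"angular":[0,0,0]},{"dp":[0,0,0],"angular":[0,0,0]}]' && python3 -m crank '[{"dp":[-0.001,0.05,0],"angular":[0,0,0]},{"dp":[-0.001,0.05,0],"angular":[0,0,0]},{"dp":[0,0,0],"angular":[0,0,0]},{"dp":[0,0,0],"angular":[0,0,0]}]'
```

```text
t: 5.15
tcp_pos: [0.525, 0.2555, 0.1395]
tool_rot: [-0.013, 0.985, 0.003, 0.174]
force: [-2.4, -1.3, 6.2]
finger_gap: 0.106
gripper_force: 42.7
t: 5.55
tcp_pos: [0.525, 0.2566, 0.1395]
tool_rot: [-0.013, 0.985, 0.001, 0.173]
force: [-1.8, -9.5, 8.5]
finger_gap: 0.109
gripper_force: 42.9
```

```bash
python3 -m crank '[{"dp":[0,0,0],"angular":[0,0,0]},{"dp":[0,0,0],"angular":[0,0,0]},{"dp":[0,0,0],"angular":[0,0,0]},{"dp":[0,0,0],"angular":[0,0,0]}]' 0.5 && python3 -m crank '[{"dp":[-0.18,0,0.5],"angular":[0,0,0]},{"dp":[-0.18,0,0.5],"angular":[0,0,0]},{"dp":[-0.18,0,0.5],"angular":[0,0,0]},{"dp":[-0.18,-0.6,0.5],"angular":[0,0,0]},{"dp":[-0.18,-0.6,0.5],"angular":[0,0,0]},{"dp":[-0.18,-0.6,0.5],"angular":[0,0,0]},{"dp":[0,0,0],"angular":[0,0,0]},{"dp":[0,0,0],"angular":[0,0,0]}]'
python3 - <<'E'
from h import *
from station import vision
import pickle
show()
w,T=wrist(); cv2.imwrite("pics/w2.png",w["image"]); w["pose"]=T
t=vision.snapshot("top"); sc=vision.snapshot("scene"); pickle.dump(dict(w=w,top=t,scene=sc),open("d1.pkl","wb"))
o=np.array([.5396,.167,.105])
for nm,s in(("w",w),("top",t),("scene",sc)):
    i=np.linalg.inv(s["pose"]); c=i[:3,:3]@o+i[:3,3]; print(nm,(s["mtx"]@c/c[2])[:2].round())
E
```

```text
t: 5.95
tcp_pos: [0.5246, 0.2591, 0.1385]
tool_rot: [-0.013, 0.985, 0.003, 0.173]
force: [0.3, -0.6, 0.5]
finger_gap: 0.501
gripper_force: 0.0
t: 6.75
tcp_pos: [0.4925, 0.2051, 0.229]
tool_rot: [-0.012, 0.985, 0.003, 0.174]
force: [-0.1, 0.6, -0.5]
finger_gap: 0.503
gripper_force: 0.0
t 6.75 tcp [0.4925 0.2051 0.229 ] F [-0.09  0.58 -0.47] gap 0.503 gf 0.0
 toolz [ 0.3428  0.0098 -0.9394] tooly [-0.0253  0.9997  0.0012] q [ 0.22  0.35  1.91 -0.13  0.55 -1.28]
w [269. 234.]
top [227. 247.]
scene [429. 250.]
```

View pics/w2.png

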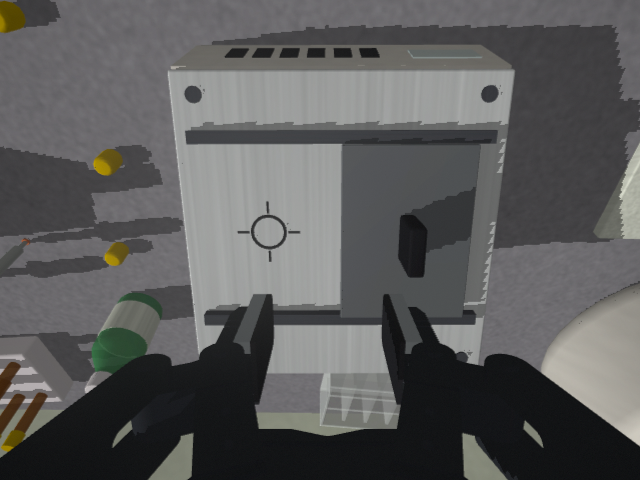

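The ring is visible at (269,232) in the wrist view, with the shutter over to the right and its fin at (412,245). Next I'll measure the ring and fin, and re-measure the probe.

```bash
python3 - <<'E'
from h import *
import pickle
d=pickle.load(open("d1.pkl","rb"))
yw=np.radians(1.55);n=np.array([-.342*np.cos(yw),-.342*np.sin(yw),.9397]); yv=np.array([-np.sin(yw),np.cos(yw),0]); xv=np.cross(yv,n)
o=np.array([.5396,.167,.105])
for nm,g in(("w",(269,233,25)),("top",(227,247,12)),("scene",(429,250,16))):
    s=d[nm]; im=s["image"].min(2); u,v,r=g
    sub=im[v-r:v+r,u-r:u+r]; th=cv2.threshold(sub,0,255,cv2.THRESH_BINARY_INV+cv2.THRESH_OTSU)[1]
    cs=[c for c in cv2.findContours(th,cv2.RETR_EXTERNAL,cv2.CHAIN_APPROX_NONE)[0] if len(c)>12]
    cs.sort(key=cv2.contourArea)
    if not cs: print(nm,"none"); continue
    ctr,ax,_=cv2.fitEllipse(cs[-1]); (bx,by,bw,bh)=cv2.boundingRect(cs[-1])
    px=np.array(ctr)+[u-r,v-r]
    ray=s["pose"][:3,:3]@np.linalg.inv(s["mtx"])@[px[0],px[1],1]; c=s["pose"][:3,3]
    X=c+ray*((o-c)@n)/(ray@n); print(nm,px.round(1),np.round(ax,1),"bbox",bx,by,bw,bh,"spot",X.round(4))
    P=cloud(s); R=(P-o)@n; m=((R>.041)&(R<.051)&(abs((P-o)@xv)<.03)&(abs((P-o)@yv-.09)<.03))
    Q=P[m]; print("  fin xy in plate",np.median((Q-X)@xv).round(4),np.median((Q-X)@yv).round(4),len(Q), "plate resid",np.nanmedian(R[(abs((P-o)@xv)<.03)&(abs((P-o)@yv)<.02)]).round(4))
E
```

```text
w [268.5 231.6] [33.7 35.5] bbox 7 7 36 35 spot [0.538  0.167  0.1044]
  fin xy in plate -0.0014 0.0894 968 plate resid 0.1733
top [227.6 247.3] [17.4 17.9] bbox 1 1 23 23 spot [0.5391 0.166  0.1048]
  fin xy in plate 0.0061 0.087 78 plate resid 0.4468
scene [428.7 257.9] [ 5.6 43.5] bbox 0 20 32 9 spot [0.583  0.1657 0.1208]
  fin xy in plate -0.0382 0.0915 60 plate resid 0.2155
```

```bash
python3 -m crank '[{"dp":[0,-0.3,0.6],"angular":[0,0,0]},{"dp":[0,-0.6,0.6],"angular":[0,0,0]},{"dp":[0.255,-0.938,0],"angular":[-0.14,5,0]},{"dp":[0.255,-0.938,0],"angular":[-0.14,5,0]},{"dp":[0.255,-0.938,0],"angular":[-0.14,5,0]},{"dp":[0.255,-0.938,0],"angular":[-0.14,5,0]},{"dp":[0.255,-0.938,0],"angular":[0,0,3.7]},{"dp":[0.255,-0.938,0],"angular":[0,0,3.7]},{"dp":[0.255,-0.938,0],"angular":[0,0,3.6]},{"dp":[0.255,-0.938,0],"angular":[0,0,0]},{"dp":[0.255,-0.938,0],"angular":[0,0,0]},{"dp":[0.255,-0.938,0],"angular":[0,0,0]},{"dp":[0.255,-0.938,0],"angular":[0,0,0]},{"dp":[0.255,-0.938,0],"angular":[0,0,0]},{"dp":[0.255,-0.979,0],"angular":[0,0,0]},{"dp":[0,0,0],"angular":[0,0,0]},{"dp":[0,0,0],"angular":[0,0,0]},{"dp":[0,0,0],"angular":[0,0,0]}]' 0.3 
python3 - <<'E'
from h import *
show()
w,T=wrist(); cv2.imwrite("pics/w3.png",w["image"])
P=cloud(w,T)
for z0,z1 in((.164,.1735),(.1735,.178),(.1,.168)):
    m=((P[...,2]>z0)&(P[...,2]<z1)&(abs(P[...,0]-.592)<.04)&(abs(P[...,1]+.189)<.04)).astype(np.uint8)
    nn,l,st,c=cv2.connectedComponentsWithStats(m)
    for k in range(1,nn):
        if st[k,4]>30: Q=P[l==k]; print(z0,st[k,4],c[k].round(),rect(Q[:,:2]),np.median(Q,0).round(4))
E
```

```text
t: 8.7
tcp_pos: [0.5915, -0.1878, 0.2639]
tool_rot: [-0.109, 0.994, 0.001, -0.001]
force: [-0.4, 0.2, -0.4]
finger_gap: 0.699
gripper_force: 0.0
t 8.7 tcp [ 0.5915 -0.1878  0.2639] F [-0.41  0.19 -0.4 ] gap 0.699 gf 0.0
 toolz [-0.0018  0.0013 -1.    ] tooly [-0.217   0.9762  0.0017] q [-0.49  0.51  1.43  0.    1.21 -2.28]
0.164 978 [327. 246.] (array([ 590.5, -188.1]), array([22.5, 21.7]), 12.57) [ 0.5862 -0.189   0.1715]
0.1735 455 [327. 252.] (array([ 590.7, -188.1]), array([14.1, 13.2]), 12.82) [ 0.5904 -0.188   0.1749]
0.1 3289 [320. 210.] (array([ 587.6, -189. ]), array([80. , 70.7]), 89.49) [ 0.5799 -0.1973  0.1008]
0.1 191 [341. 184.] (array([ 563.8, -184.4]), array([20.6, 15.6]), 78.12) [ 0.5611 -0.1828  0.1004]
0.1 49 [285. 180.] (array([ 566.6, -223.7]), array([10.7,  6.3]), 87.19) [ 0.5676 -0.2239  0.1005]
0.1 236 [357. 249.] (array([ 607.4, -161. ]), array([22.4, 17.3]), 7.91) [ 0.6075 -0.16    0.1004]
0.1 130 [349. 270.] (array([ 624.4, -164.8]), array([21.2, 11.9]), 80.89) [ 0.6262 -0.1633  0.1004]
```

View pics/w3.png

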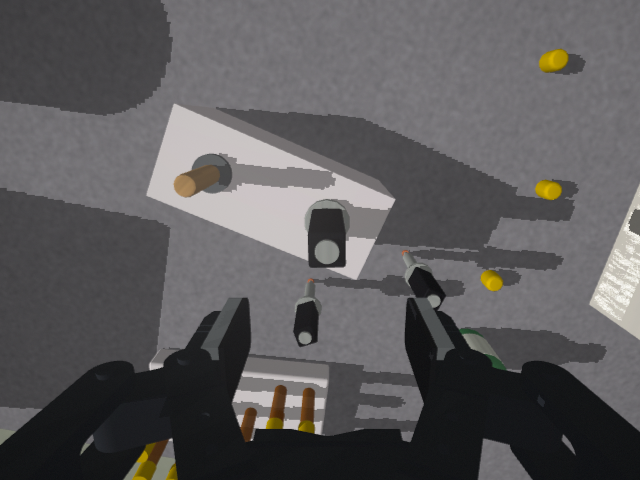

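The probe handle is at (327,240) between the fingers, measured at (0.5906, −0.1881) with 12.6° yaw, so the tool is aligned. I'll descend and grip.

```bash
python3 -m crank '[{"dp":[-0.015,-0.01,-0.6],"angular":[0,0,0]},{"dp":[0,0,-0.6],"angular":[0,0,0]},{"dp":[0,0,-0.6],"angular":[0,0,0]},{"dp":[0,0,-0.6],"angular":[0,0,0]},{"dp":[0,0,-0.6],"angular":[0,0,0]},{"dp":[0,0,-0.6],"angular":[0,0,0]},{"dp":[0,0,-0.53],"angular":[0,0,0]},{"dp":[0,0,0],"angular":[0,0,0]},{"dp":[0,0,0],"angular":[0,0,0]}]' && python3 -m crank '[{"dp":[0,0,0],"angular":[0,0,0]},{"dp":[0,0,0],"angular":[0,0,0]},{"dp":[0,0,0],"angular":[0,0,0]},{"dp":[0,0,0],"angular":[0,0,0]},{"dp":[0,0,0],"angular":[0,0,0]},{"dp":[0,0,0],"angular":[0,0,0]},{"dp":[0,0,0],"angular":[0,0,0]},{"dp":[0,0,0],"angular":[0,0,0]}]' 1 60
```

```text
t: 9.65
tcp_pos: [0.5914, -0.1885, 0.1411]
tool_rot: [-0.109, 0.994, 0.0, -0.0]
force: [-0.5, 0.4, -0.0]
finger_gap: 0.697
gripper_force: 0.0
t: 10.45
tcp_pos: [0.5919, -0.1895, 0.142]
tool_rot: [-0.109, 0.994, -0.0, 0.001]
force: [-0.3, 1.0, 6.3]
finger_gap: 0.249
gripper_force: 59.2
```

```bash
python3 -m crank '[{"dp":[0,0,0.2],"angular":[0,0,0]},{"dp":[0,0,0.3],"angular":[0,0,0]},{"dp":[0,0,0.4],"angular":[0,0,0]},{"dp":[0,0,0.5],"angular":[0,0,0]},{"dp":[0,0,0.5],"angular":[0,0,0]},{"dp":[0,0,0.5],"angular":[0,0,0]},{"dp":[0,0,0.5],"angular":[0,0,0]},{"dp":[0,0,0.5],"angular":[0,0,0]},{"dp":[0,0,0.5],"angular":[0,0,0]},{"dp":[0,0,0.5],"angular":[0,0,0]},{"dp":[0,0,0.5],"angular":[0,0,0]},{"dp":[0,0,0.4],"angular":[0,0,0]},{"dp":[0,0,0],"angular":[0,0,0]}]' && python3 -m crank '[{"dp":[-0.15,0.4,0],"angular":[0,0,0]},{"dp":[-0.25,0.8,0],"angular":[0,0,0]},{"dp":[-0.284,0.91,0],"angular":[0,0,0]},{"dp":[-0.284,0.91,0],"angular":[0,0,0]},{"dp":[-0.284,0.91,0],"angular":[0.14,-5,0]},{"dp":[-0.284,0.91,0],"angular":[0.14,-5,0]},{"dp":[-0.284,0.91,0],"angular":[0.14,-5,0]},{"dp":[-0.284,0.91,0],"angular":[0.14,-5,0]},{"dp":[-0.284,0.91,0],"angular":[0,0,0]},{"dp":[-0.284,0.91,0],"angular":[0,0,0]},{"dp":[-0.284,0.91,0],"angular":[0,0,0]},{"dp":[-0.284,0.91,0],"angular":[0,0,0]},{"dp":[-0.284,0.91,0],"angular":[0,0,0]},{"dp":[-0.2,0.6,0],"angular":[0,0,0]},{"dp":[-0.1,0.2,0],"angular":[0,0,0]},{"dp":[0,0,-0.3],"angular":[0,0,0]},{"dp":[0,0,0],"angular":[0,0,0]},{"dp":[0,0,0],"angular":[0,0,0]},{"dp":[0,0,0],"angular":[0,0,0]}]'
python3 - <<'E'
from h import *
from station import vision
s,R=show()
sp=np.array([.5384,.1668,.1046]); yw=np.radians(1.55);n=np.array([-.342*np.cos(yw),-.342*np.sin(yw),.9397])
tip=s["tcp_pos"]+.127*R[:,2]; print("tip",tip.round(4),"height",((tip-sp)@n).round(4),"lateral",(tip-sp-((tip-sp)@n)*n).round(4),"tilt err deg",np.degrees(np.arccos(-R[:,2]@n)).round(2))
im=vision.snapshot("scene"); import pickle; pickle.dump(im,open("sc2.pkl","wb"))
t=vision.snapshot("top"); w,T=wrist()
c=im["image"][140:300,340:560]; a=cv2.resize(c,None,fx=1.8,fy=1.8,interpolation=cv2.INTER_CUBIC); b=cv2.resize(w["image"],(396,297))
cv2.imwrite("pics/m1.png",np.vstack([a,b]))
E
```

```text
t: 11.75
tcp_pos: [0.5923, -0.1899, 0.3025]
tool_rot: [-0.109, 0.994, -0.001, 0.002]
force: [0.1, -1.3, -0.1]
finger_gap: 0.251
gripper_force: 58.6
t: 13.65
tcp_pos: [0.477, 0.1701, 0.2907]
tool_rot: [-0.106, 0.979, -0.014, 0.173]
force: [0.6, -0.3, -0.8]
finger_gap: 0.251
gripper_force: 58.8
t 13.65 tcp [0.477  0.1701 0.2907] F [ 0.64 -0.33 -0.83] gap 0.251 gf 58.8
 toolz [ 0.3418  0.0089 -0.9397] tooly [-0.2032  0.977  -0.0646] q [ 0.14  0.21  1.89 -0.06  0.7  -1.6 ]
tip [0.5204 0.1713 0.1714] height 0.0689 lateral [0.0055 0.0051 0.0021] tilt err deg 0.0
```

View pics/m1.png

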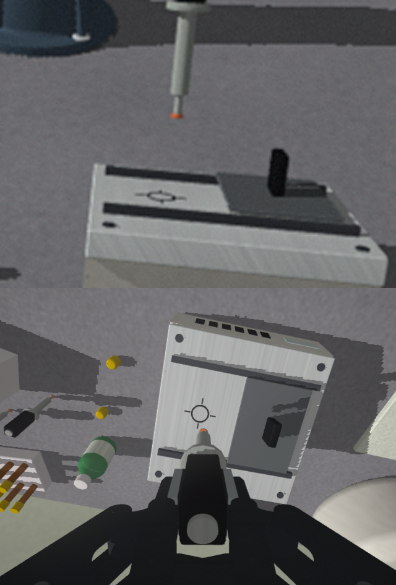

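The probe hangs with its tip about 69 mm above the plate, and the ring is visible below. I'll bring it to about 14 mm above the plate and check the tip's true position.

```bash
python3 -m crank '[{"dp":[0.074,-0.0255,-0.299],"angular":[0,0,0]},{"dp":[0.074,-0.0255,-0.299],"angular":[0,0,0]},{"dp":[0.074,-0.0255,-0.299],"angular":[0,0,0]},{"dp":[0.074,-0.0255,-0.299],"angular":[0,0,0]},{"dp":[0.074,-0.0255,-0.299],"angular":[0,0,0]},{"dp":[0.074,-0.0255,-0.299],"angular":[0,0,0]},{"dp":[0,0,0],"angular":[0,0,0]},{"dp":[0,0,0],"angular":[0,0,0]},{"dp":[0,0,0],"angular":[0,0,0]}]'
cat > tipchk.py <<'E'
from h import *
from station import vision
import sys
s,R=show()
sp=np.array([.5384,.1668,.1046]); yw=np.radians(1.55);n=np.array([-.342*np.cos(yw),-.342*np.sin(yw),.9397]); yv=np.array([-np.sin(yw),np.cos(yw),0]); xv=np.cross(yv,n)
tip=s["tcp_pos"]+.127*R[:,2]; f=lambda v:np.round([v@xv*1e3,v@yv*1e3,v@n*1e3],1)
print("tip rel spot plate mm",f(tip-sp),"tilt err",np.degrees(np.arccos(-R[:,2]@n)).round(2),"F along n",round(s["force"]@n,2))
sc=vision.snapshot("scene"); w,T=wrist(); w["pose"]=T
rays=[]
for nm,im in(("scene",sc),("w",w)):
    i=np.linalg.inv(im["pose"]); pr=lambda X:(im["mtx"]@(i[:3,:3]@X+i[:3,3])/(i[:3,:3]@X+i[:3,3])[2])[:2]
    b,g,r=[im["image"][...,k].astype(int) for k in range(3)]
    m=((r>g*1.4)&(r>b*1.6)&(r>60)).astype(np.uint8); p=pr(tip)
    yy,xx=np.nonzero(m); k=np.hypot(xx-p[0],yy-p[1])<25
    print(nm,"tip pred",p.round(1),"spot pred",pr(sp).round(1),"copper",k.sum(),(np.mean(xx[k]).round(1),np.mean(yy[k]).round(1),yy[k].min(),yy[k].max()) if k.any() else "")
    print("   1mm x,y,n ->px",(pr(tip+.001*xv)-p).round(2),(pr(tip+.001*yv)-p).round(2),(pr(tip+.001*n)-p).round(2))
a=cv2.resize(sc["image"][180:300,360:540],None,fx=3,fy=3,interpolation=cv2.INTER_CUBIC)
b=cv2.resize(w["image"][150:350,200:420],None,fx=2,fy=2)[:,:440]
b=cv2.copyMakeBorder(b[:220],0,0,0,100,cv2.BORDER_CONSTANT); cv2.imwrite(sys.argv[1],np.vstack([a,b]))
E
python3 tipchk.py pics/m2.png
```

```text
t: 14.7
tcp_pos: [0.4902, 0.1664, 0.2374]
tool_rot: [-0.107, 0.979, -0.014, 0.174]
force: [-0.7, 0.4, -1.5]
finger_gap: 0.246
gripper_force: 58.8
t 14.7 tcp [0.4902 0.1664 0.2374] F [-0.67  0.37 -1.54] gap 0.246 gf 58.8
 toolz [ 0.3427  0.0097 -0.9394] tooly [-0.2047  0.9767 -0.0646] q [ 0.13  0.31  1.94 -0.07  0.55 -1.61]
tip rel spot plate mm [ 0.2  1.  14.3] tilt err 0.05 F along n -1.22
scene tip pred [430.6 240. ] spot pred [428.9 249.3] copper 15 (np.float64(430.9), np.float64(239.1), np.int64(238), np.int64(240))
   1mm x,y,n ->px [0.03 0.16] [0.69 0.06] [ 0.07 -0.66]
w tip pred [327.1 234.7] spot pred [325.7 228.5] copper 42 (np.float64(328.1), np.float64(229.5), np.int64(227), np.int64(232))
   1mm x,y,n ->px [-0.29  1.42] [1.48 0.28] [-0.    0.42]
```

View pics/m2.png

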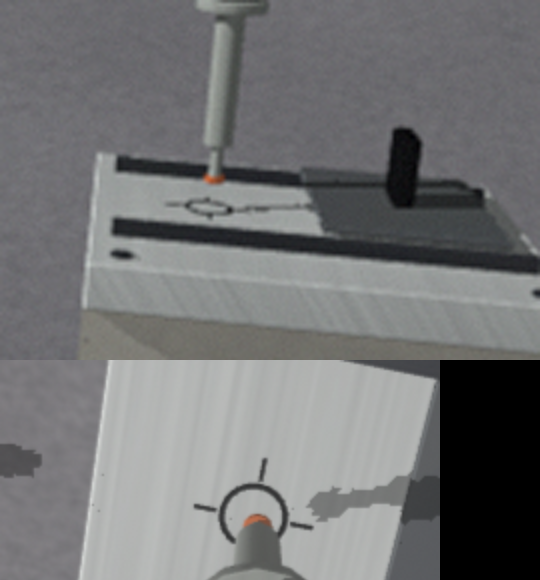

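The tip sits over the ring in both views, about 1 mm to +y. I'll lower it while correcting that, then feel for contact.

```bash
N='{"dp":[0,0,0],"angular":[0,0,0]}'; python3 -m crank '[{"dp":[0.0314,-0.0092,-0.0862],"angular":[0,0,0]},{"dp":[0.0314,-0.0092,-0.0862],"angular":[0,0,0]},{"dp":[0.0314,-0.0092,-0.0862],"angular":[0,0,0]},{"dp":[0.0314,-0.0092,-0.0862],"angular":[0,0,0]},{"dp":[0,0,0],"angular":[0,0,0]},{"dp":[0,0,0],"angular":[0,0,0]},{"dp":[0,0,0],"angular":[0,0,0]}]' && python3 - <<'E'
from station import sense
from h import *
import numpy as np
s,R=show();n=np.array([-.342,-.0093,.9397]);print(s["force"]@n, (s["tcp_pos"]+.127*R[:,2]-[.5384,.1668,.1046])@n*1e3)
E
python3 -m crank '[{"dp":[0.0228,0.0006,-0.0626],"angular":[0,0,0]},{"dp":[0.0114,0.0003,-0.0313],"angular":[0,0,0]},{"dp":[0,0,0],"angular":[0,0,0]},{"dp":[0,0,0],"angular":[0,0,0]}]'; python3 -m crank '[{"dp":[0.0114,0.0003,-0.0313],"angular":[0,0,0]},{"dp":[0.0114,0.0003,-0.0313],"angular":[0,0,0]},{"dp":[0,0,0],"angular":[0,0,0]},{"dp":[0,0,0],"angular":[0,0,0]}]'
```

```text
t: 15.5
tcp_pos: [0.4937, 0.1653, 0.2268]
tool_rot: [-0.107, 0.979, -0.014, 0.173]
force: [0.3, 0.2, -1.5]
finger_gap: 0.252
gripper_force: 58.8
t 15.5 tcp [0.4937 0.1653 0.2268] F [ 0.26  0.22 -1.51] gap 0.252 gf 58.8
 toolz [ 0.342   0.0096 -0.9396] tooly [-0.2046  0.9767 -0.0645] q [ 0.13  0.33  1.94 -0.07  0.52 -1.61]
-1.5069717158530858 3.0810715475281585
t: 15.9
tcp_pos: [0.4948, 0.1653, 0.2241]
tool_rot: [-0.107, 0.979, -0.014, 0.173]
force: [0.6, -0.5, -1.1]
finger_gap: 0.25
gripper_force: 58.9
t: 16.3
tcp_pos: [0.4955, 0.1653, 0.2221]
tool_rot: [-0.107, 0.979, -0.014, 0.173]
force: [-0.7, 0.2, 1.5]
finger_gap: 0.247
gripper_force: 59.0
```

```bash
cat > fa.py <<'E'
import numpy as np
from station import sense,vision
n=np.array([-.342,-.0093,.9397]); f=[]
from scipy.spatial.transform import Rotation as Ro
for i in range(10):
    s=sense(); f.append(s["force"]@n); vision.snapshot("top")
R=Ro.from_quat(s["tool_rot"]).as_matrix(); print("t",s["t"],"Fn mean %.2f sd %.2f"%(np.mean(f),np.std(f)),"height mm",((s["tcp_pos"]+.127*R[:,2]-[.5384,.1668,.1046])@n*1e3).round(2))
E
python3 fa.py; python3 -m crank '[{"dp":[0.0114,0.0003,-0.0313],"angular":[0,0,0]},{"dp":[0.0114,0.0003,-0.0313],"angular":[0,0,0]},{"dp":[0,0,0],"angular":[0,0,0]},{"dp":[0,0,0],"angular":[0,0,0]}]'; python3 fa.py
```

```text
t 16.75 Fn mean 1.02 sd 0.56 height mm -1.88
t: 17.2
tcp_pos: [0.4962, 0.1653, 0.2202]
tool_rot: [-0.107, 0.979, -0.014, 0.173]
force: [-1.3, 0.3, 1.8]
finger_gap: 0.251
gripper_force: 59.1
t 17.65 Fn mean 1.55 sd 0.46 height mm -3.9
```

```bash
python3 -m crank '[{"dp":[0.0103,0.0003,-0.0282],"angular":[0,0,0]},{"dp":[0.0103,0.0003,-0.0282],"angular":[0,0,0]},{"dp":[0,0,0],"angular":[0,0,0]},{"dp":[0,0,0],"angular":[0,0,0]},{"dp":[0,0,0],"angular":[0,0,0]}]'; python3 fa.py; python3 tipchk.py pics/m3.png
```

```text
t: 18.2
tcp_pos: [0.4968, 0.1653, 0.2185]
tool_rot: [-0.107, 0.979, -0.014, 0.173]
force: [-0.3, 0.2, 2.5]
finger_gap: 0.253
gripper_force: 59.2
t 18.65 Fn mean 2.03 sd 0.53 height mm -5.69
t 18.7 tcp [0.4968 0.1653 0.2186] F [-1.18  0.84  2.36] gap 0.247 gf 59.2
 toolz [ 0.3422  0.0096 -0.9396] tooly [-0.2047  0.9767 -0.0646] q [ 0.13  0.35  1.95 -0.07  0.5  -1.61]
tip rel spot plate mm [-0.1 -0.3 -5.7] tilt err 0.02 F along n 2.62
scene tip pred [428.3 252.9] spot pred [428.9 249.3] copper 15 (np.float64(428.6), np.float64(248.1), np.int64(247), np.int64(249))
   1mm x,y,n ->px [0.03 0.18] [0.68 0.06] [ 0.07 -0.65]
w tip pred [327. 235.] spot pred [327.4 237.7] copper 12 (np.float64(328.5), np.float64(230.7), np.int64(230), np.int64(231))
   1mm x,y,n ->px [-0.29  1.42] [1.48 0.28] [-0.    0.42]
```

View pics/m3.png

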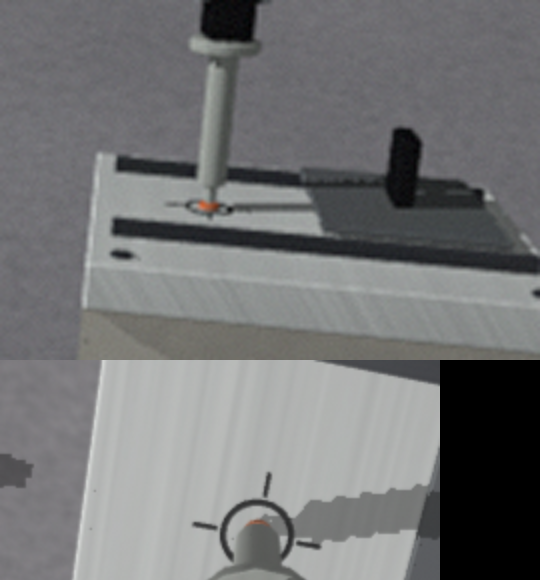

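The tip sits centred in the ring in both views, within 0.3 mm of it by calculation and 0.02° from square. The contact force is about 3.2 N, which is half travel, and the shutter is still at its stop. I'm handing the job in.

```bash
python3 -c "
from station import order
print(order.sign_off())"
```

```text
the job is handed in; nothing more can be done
None
```

I handed the job in at about 19 s of the 51 s allowed: the shutter is open at its stop, and the gripper still holds the probe square to the plate, its tip centred in the ring and pushed in about 6 of its 12 mm (estimated from force and position).

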